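Refit the timer knob of a bag sealer and hold it home

ROBOT

A 6-joint arm with a two-finger parallel gripper is mounted at the origin on the work surface. World frame = base frame: x ahead of the robot, y to its left, z up, the work surface at z = 0. Lengths are in mm, angles in degrees, forces in N, time in s.
With the tool pointing down it reaches from about 300 to 850 mm from the base axis. Payload 4.2 kg.
Tool frame: the origin (TCP) lies at the very end of the fingers, on their centre line; the grasp point (between the pads) lies 19 mm behind it; z points along the fingers, y is the line along which they close (so a half turn about z gives the same grasp; the last joint's range is limited). The gripper opens to 91 mm and grips with 3 to 60 N. Pads are 32 mm wide; open, the fingers measure 118 mm over their backs; the gripper's body (76 mm by 178 mm) begins 60 mm behind the grasp point.
Start: joints at [-76.834, 18.312, 89.639, -0, 72.044, -1.146], TCP at [142.148, -557.169, 213.976] pointing down, gripper open.
Joint ranges: [-177.97, 177.97], [-48.28, 115.42], [12.27, 149.76], [-77.06, 257.06], [2.81, 150.46], [-146.56, 146.56]. Speed limits (degrees/s): [147.25, 147.25, 180, 180, 180, 180].

INTERFACE

Orientations are given as [roll, pitch, yaw] about the fixed x, y, z axes, in that order (R = Rz(yaw) Ry(pitch) Rx(roll)).
In Python, from workcell import * gives the robot as it stands.
- The arm moves only by the tool move_arm, never from a script. Its argument "motion" is a list of rows, each a list of 3 entries, a list of its own where there are three numbers: the finger opening in mm, from 0 to 91.2, then the shift along the world's x, y, z in units of 25 mm (1.0 is 25 mm), then the turn, a rotation vector about the world's x, y, z in units of 4 degrees (1.0 is 4 degrees). In form: [[grip, [x, y, z], [ax, ay, az]], ...]. A call has 1 to 20 rows; each row shifts and turns the commanded pose from where the row before left it; what a row does not reach is not made up. A row lasts 1/12 s, in which the tool goes at most 41.7 mm and 7.16 degrees, less where a joint would pass 70% of its speed; a pose out of reach is approached as far as the arm can. A call with a number of a shift or a turn outside -1 to 1 is refused whole. A call with a gripper value outside its range is refused whole. The fingers move at their own pace and stop on an object; "grip_force" is the grip in N (left out, the last holds). Time passes only in rows, so rows that do not move let the fingers close. It gives the time, the measured TCP pose, the force, the opening and the grip force at its end, in the units of the state.
- state(): the state, without advancing time (a new reading comes with each control period).
- grab_frame(name): name is "side" or "top" or "wrist"; returns the picture (480x640x3 uint8, blue, green, red); there is no depth.
- camera_info(name): a dict with "fx", "fy", "cx", "cy" (pixels), "rvec" (rotation vector, rad) and "tvec" (3), from world to camera coordinates, as OpenCV has them. Camera axes: x right, y down, z forward; pixel columns grow to the right and rows downward; lengths in mm; the calibration is good to about 2 mm. A picture is of the moment at which its call begins: read the wrist's pose just before it. camera_info takes no time and is no camera call; for the wrist camera it gives the pose at the moment of the call.
- job_done(): hands the job in; it is judged then, once.
The state is a dict: "time_s": time; "qpos": joint angles; "qvel": joint speeds; "effort": joint torques, N m; "ee_pos": TCP position; "ee_rot": TCP orientation; "force": force on the tool from outside, world axes, zero at the start; "torque": the same for the moment, N m; "gripper_width": finger opening in mm; "gripper_force": force on a finger pad.
Only numpy, scipy, OpenCV 4.12 (cv2) and the standard library are available. Lean on these libraries where they do the work, as an engineer would, in place of code of your own. Each camera call takes 0.05 s, during which the arm holds its last target. There are 200 camera calls.

TASK

The bag sealer's seal-timer knob has come off and lies on the counter. First make the sealer safe: turn its main switch anticlockwise (seen from above) until it clicks over to off. Then fit the loose knob on the bare D-shaped shaft, its bore's flat on the shaft's flat, push it fully home, and finish while still holding the knob and pressing it firmly down, so that I can tighten its grub screw; leave the other timer's setting and the other things on the counter alone.

Things in the scene. Friction and masses are not known exactly. Their poses are not given: they have to be found in the camera images.
- sealer: Bench bag sealer, fixed: grey metal box 220 x 360 mm, flat top 85 mm above the counter. Origin: centre of its underside; y along its length, z up. Controls in a row on top at x = -50 mm: main switch at y = +115 mm, cooling-timer knob at y = 0, bare seal-timer shaft at y = -115 mm. Along x = +75 mm runs the sealing jaw, its slanting arm up to 95 mm above the top at the -y end.
- main_switch (a joint): Main switch, rad: 0 = on (start), 1.047 = off; grows as the handle turns anticlockwise seen from above. An over-centre spring holds it in either place: it takes up to about 0.14 N m to turn it past half way (0.52 rad), then it snaps on to 1.047 by itself and stops there.
- main_switch_grip (a point): On the main switch's axis, 27 mm above the sealer's top, 6 mm below the handle's top. The handle is a black bar 46 mm long, 13 mm wide, standing 6 to 33 mm above the sealer's top on a round disc 48 mm across, 6 mm high. The point turns with it: x along the bar (towards the end with the small pointer on the disc), y across it, z up.
- knob: Loose seal-timer knob, black, 45 g, right way up on the counter, like the fitted one: bar grip 40 mm long (x), 19 mm wide (y), 30 mm high, flat upright sides, on a skirt 42 mm across, 5.5 mm thick. Origin: centre of the underside; x towards its nose, z up. Underneath, a D bore 11.5 mm across, 18 mm deep; its flat is 2.75 mm off the axis, nose side: the nose must point where the shaft's flat faces.
- knob_nose (a point): Tip of the pointed nose on the loose knob's skirt, 28.5 mm from the axis along the knob's x, 4 mm above its underside.
- timer_shaft: Bare upright D-shaped steel shaft of the seal timer: 10 mm in diameter, 20 mm tall, last 3 mm chamfered, one flat 2 mm off the axis. Origin on its axis at the height of the sealer's top; x points out of the flat, z up. It stands up to 0.9 rad either way from the sealer's x axis and turns only stiffly (0.1 N m).
- shaft_tip (a point): Centre of the shaft's top end, on its axis; turns with the shaft, x out of the flat, z up. When the knob is fully home the shaft's end meets the bottom of the bore, the knob's underside is 18 mm below this point and 2 mm above the sealer's top.
- cool_knob (a joint): Setting of the fitted cooling-timer knob in the middle of the row, rad, 0 at the start (its nose along the sealer's x axis). It turns stiffly (0.06 N m); to be left alone.
- dish: White ceramic tasting dish, 84 mm across, 32 mm high, loose on the counter; origin under its centre.
- label_roll: Roll of blank paper labels, a ring 62 mm across with a 25 mm hole, 40 mm high, standing flat on the counter; origin under its centre.
- tin: Small round tin, 60 mm across, 45 mm high, loose on the counter; origin under its centre.
- driver: Screwdriver 170 mm long lying on the counter between the robot and the sealer, along its x; its red handle 26 mm thick.
- scoop: Steel nut scoop, about 230 mm long, 36 mm high, lying on the counter at the left; handle to its -x.
- jar: Glass jar with a wooden lid, 84 mm across, 120 mm high, on the counter at the right; origin under its centre.
There are look-alikes about, which are no part of the job. Of the things that look like the knob, the smallest one is meant.

How it is judged:
By the outcome, as a careful person would: the job done as asked, in the order asked, and still so for the second after the job is handed in, while the arm keeps its last pose, push and grip.
It also fails if it takes over 53 s, if anything falls off the work surface, if the arm or the gripper's body presses on something with over 40 N, if the wrist force passes 120 N, or if a joint passes its speed limit or range.

## Working session

There is one attempt and no reset: what is moved stays moved. The work goes in short steps, Python scripts to look and compute and a tool call to move; the robot and the scene stay as the last step left them, time stands still between calls to the robot, and variables do not carry over. Pictures are saved under pics/ and viewed, at most 10 in all, crops included, and the job is handed in when it is done.

Besides the shell and the picture viewer there is one more tool, called after ">>>" by a JSON object that holds its "method" and its "body", one argument or row to a line. move_arm: Moves the arm, as the interface text tells. Shifts and turns lie within -1 to 1; 1 stands for 25 mm of shift or 4 degrees of turn. Its arguments: {"type":"object","properties":{"motion":{"type":"array","items":{"type":"array"}},"grip_force":{"type":"number"}},"required":["motion"]}

```bash
mkdir -p pics; ls
cat > h.py <<'E'
from workcell import *
import numpy as np, cv2
def cam(n):
    c=camera_info(n); R=cv2.Rodrigues(np.array(c["rvec"],float))[0]; t=np.array(c["tvec"],float).ravel()
    return c,R,t
def ray(c,u,v):
    c,R,t=c; d=R.T@np.array([(u-c["cx"])/c["fx"],(v-c["cy"])/c["fy"],1]); return -R.T@t,d
def on(c,u,v,z):
    o,d=ray(c,u,v); return o+d*(z-o[2])/d[2]
def px(c,p):
    c,R,t=c; q=R@np.array(p,float)+t; return np.array([c["fx"]*q[0]/q[2]+c["cx"],c["fy"]*q[1]/q[2]+c["cy"]])
E
python3 - <<'E'
from h import *
for n in("top","side"):
    f=grab_frame(n); cv2.imwrite(f"pics/{n}0.png",f); c=cam(n); print(n,c[0],ray(c,320,240))
print(state())
E
```

```text
pics
top {'fx': 468.75667265446197, 'fy': 468.75667265446197, 'cx': 311.8428985883578, 'cy': 238.15658352288352, 'rvec': array([ 2.145367  , -2.15764352,  0.16944921]), 'tvec': array([ -15.30838018,  539.06031255, 1066.51487341])} (array([ 378.95232263,   -4.71466283, 1133.42280346]), array([ 0.14069338, -0.02974228, -0.98976717]))
side {'fx': 457.5048132388706, 'fy': 457.5048132388706, 'cx': 316.8674430392952, 'cy': 232.7182768135862, 'rvec': array([ 2.24633856, -0.06518322,  0.0418215 ]), 'tvec': array([-540.42446934,  111.016624  , 1157.88919992])} (array([ 481.80960315, -864.98826277,  815.31926799]), array([ 0.05916418,  0.7678227 , -0.63815993]))
{'time_s': 0.1, 'qpos': array([-7.68313426e+01,  1.83468753e+01,  8.96978120e+01, -8.73365594e-04,
        7.20434489e+01, -1.14465927e+00]), 'qvel': array([-0.01008323, -0.06542792, -0.14922331,  0.01371555, -0.03735764,
        0.06279898]), 'effort': array([ 5.18618090e-04, -4.13330984e+01, -2.32510829e+01,  7.29325879e-02,
        4.22035041e-02, -5.80850883e-05]), 'ee_pos': array([ 142.06260469, -556.72336751,  213.22627398]), 'ee_rot': array([-1.79911865e+02, -9.30428894e-04,  1.43135858e+01]), 'force': array([ 0.20684439,  0.13359502, -1.3678273 ]), 'torque': array([-0.00107618,  0.01150176, -0.00647392]), 'gripper_force': 0.0, 'gripper_width': 91.38932179694162}
```

View pics/top0.png

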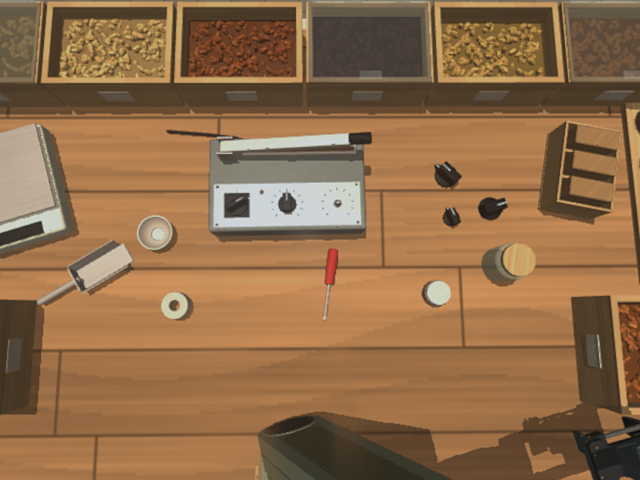

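View pics/side0.png

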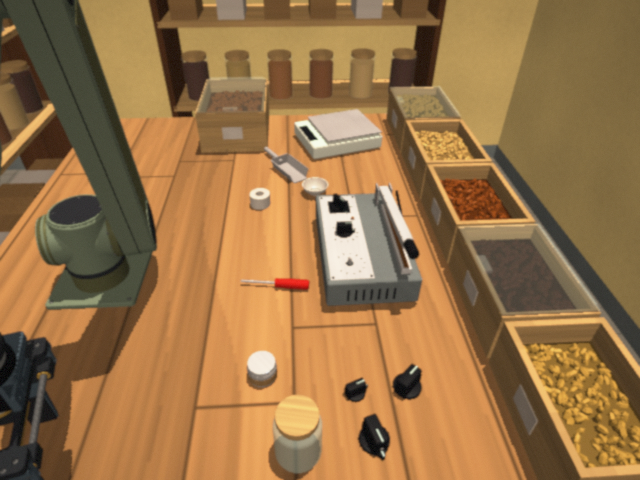

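The top view shows the switch at (237,205), the cooling knob at (287,202), the shaft at (337,203), and three black knobs, of which the smallest is at (452,216). The side view agrees, with the small knob at (356,389) and the shaft at (350,262). Next I'll compute positions and enlarge these spots.

Run:
```python
from h import *
T=cam("top");S=cam("side")
t=cv2.imread("pics/top0.png");s=cv2.imread("pics/side0.png")
for n,(u,v),z in [("switch",(237,205),118),("cool",(287,202),115),("shaft",(337,203),105),("knob",(452,216),15)]:
    print(n,on(T,u,v,z).round(1))
print("side shaft",on(S,350,261,105).round(1),"knob",on(S,356,389,15).round(1))
def crop(im,u,v,r=25,k=12): return cv2.resize(im[v-r:v+r,u-r:u+r],None,fx=400/(2*r),fy=300/(2*r)*4/3*0.75,interpolation=cv2.INTER_CUBIC)
def cr(im,u,v,w=28,h=21): return cv2.resize(im[v-h:v+h,u-w:u+w],(400,300),interpolation=cv2.INTER_CUBIC)
m=np.vstack([np.hstack([cr(t,237,205),cr(t,337,203)]),np.hstack([cr(t,452,216),cr(s,356,389)])])
cv2.imwrite("pics/m1.png",m)
```

```text
switch [602.3 147.4 118. ]
cool [609.3  37.2 115. ]
shaft [608.8 -74.5 105. ]
knob [ 595.4 -360.6   15. ]
side shaft [611.7 -89.7 105. ] knob [ 595.9 -362.8   15. ]
```

View pics/m1.png

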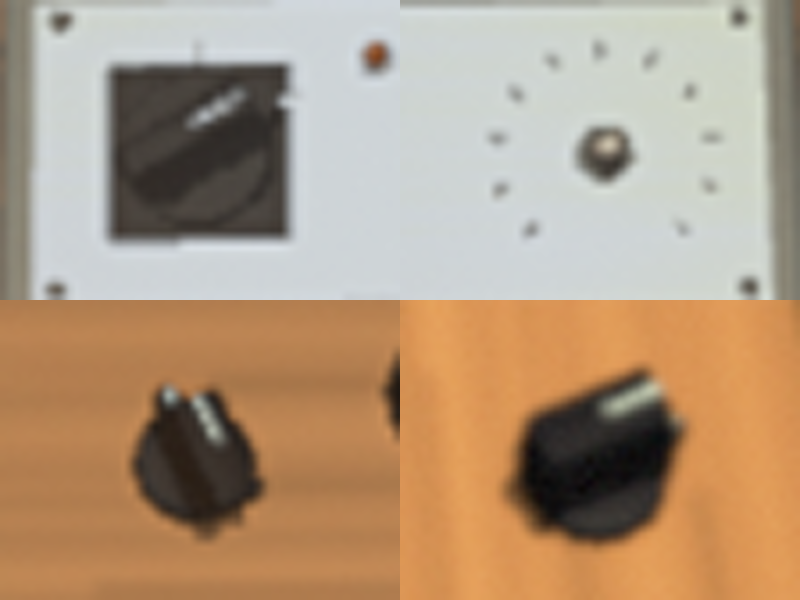

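The crops show the switch bar with its pointer to the upper right, at about −57° yaw. The small knob's nose points up and slightly left, at about +20° yaw. The shaft tip is at top pixel (337.7, 201.6). I'll get the sealer's yaw from the white panel and check the wrist camera's geometry.

Run:
```python
from h import *
T=cam("top")
t=cv2.imread("pics/top0.png").astype(int)
m=np.zeros(t.shape[:2],np.uint8); r=t[175:240,205:370]; m[175:240,205:370]=((r.min(2)>150)&(r.max(2)-r.min(2)<40))*255
m=cv2.morphologyEx(m,cv2.MORPH_CLOSE,np.ones((25,25)))
k=max(cv2.findContours(m,0,2)[0],key=cv2.contourArea)[:,0]
P=np.array([on(T,u,v,85)[:2] for u,v in k],np.float32)
print(cv2.minAreaRect(P), cv2.boxPoints(cv2.minAreaRect(P)))
for z in(85,105): print("shaft",on(T,337.7,201.6,z).round(1))
c,R,tt=cam("wrist"); s=state(); print(c, -R.T@tt, s["ee_pos"]); print(R.T.round(3))
```

```text
((611.5979614257812, 39.01177978515625), (102.12226867675781, 336.6052551269531), 0.7778913974761963) [[ 558.2566   206.60568]
 [ 562.8264  -129.96857]
 [ 664.93933 -128.58212]
 [ 660.3695   207.99213]]
shaft [616.5 -77.5  85. ]
shaft [612.  -76.1 105. ]
{'fx': 393.9018912930303, 'fy': 393.9018912930303, 'cx': 316.80411836890795, 'cy': 237.75605562163108, 'rvec': array([-2.31632622,  1.79752528,  0.23160532]), 'tvec': array([-574.02103519,  -28.30554344,  389.26540304])} [ 211.08311408 -538.9135056   383.2036783 ] [ 142.06260469 -556.72336751  213.22627398]
[[ 0.248 -0.937 -0.245]
 [-0.969 -0.24  -0.062]
 [-0.001  0.252 -0.968]]
```

>>> {"method": "move_arm", "body": {
  "motion": [
    [91,[0.94,0.82,0.1],[0,0,1]],
    [91,[0.94,0.82,0.1],[0,0,1]],
    [91,[0.94,0.82,0.1],[0,0,1]],
    [91,[0.94,0.82,0],[0,0,1]],
    [91,[0.94,0.82,0],[0,0,1]],
    [91,[0.94,0.82,0],[0,0,1]],
    [91,[0.94,0.82,0],[0,0,1]],
    [91,[0.94,0.82,0],[0,0,1]],
    [91,[0.94,0.82,0],[0,0,1]],
    [91,[0.94,0.82,0],[0,0,1]],
    [91,[0.94,0.82,0],[0,0,1]],
    [91,[0.94,0.82,0],[0,0,1]],
    [91,[0.94,0.82,0],[0,0,1]],
    [91,[0.94,0.82,0],[0,0,1]],
    [91,[0.94,0.82,0],[0,0,1]],
    [91,[0.94,0.82,-0.1],[0,0,1]],
    [91,[0.94,0.82,-0.1],[0,0,1]],
    [91,[0.94,0.82,-0.2],[0,0,1]],
    [91,[0.94,0.82,-0.2],[0,0,1]],
    [91,[0.94,0.82,-0.2],[0,0,1]]
  ]
}}

```text
time_s: 1.77
ee_pos: [612.9, -145.9, 200.8]
ee_rot: [-180.0, -0.0, 94.5]
force: [0.2, -0.3, 0.5]
gripper_width: 90.8
gripper_force: 0.0
```

>>> {"method": "move_arm", "body": {
  "motion": [
    [91,[0,0,0],[0,0,0]],
    [91,[0,0,0],[0,0,0]]
  ]
}}

```text
time_s: 1.93
ee_pos: [612.4, -146.0, 200.1]
ee_rot: [-179.9, -0.0, 94.4]
force: [-0.4, -0.4, 0.4]
gripper_width: 91.1
gripper_force: 0.0
```

Run:
```python
from h import *
import pickle
s=state();c=cam("wrist");f=grab_frame("wrist");cv2.imwrite("pics/w1.png",f);pickle.dump(c,open("w1.pkl","wb"))
print(s["ee_pos"],s["ee_rot"],s["time_s"],np.abs(s["qvel"]).max(), px(c,[612,-76,105]), px(c,[602,147,118]))
```

```text
[ 612.41881687 -145.98596594  200.10836842] [-1.79866927e+02 -2.81381186e-02  9.44266125e+01] 1.9333 2.168643537536295 [324.22487482 137.53775485] [ 342.50056189 -344.52372101]
```

View pics/w1.png

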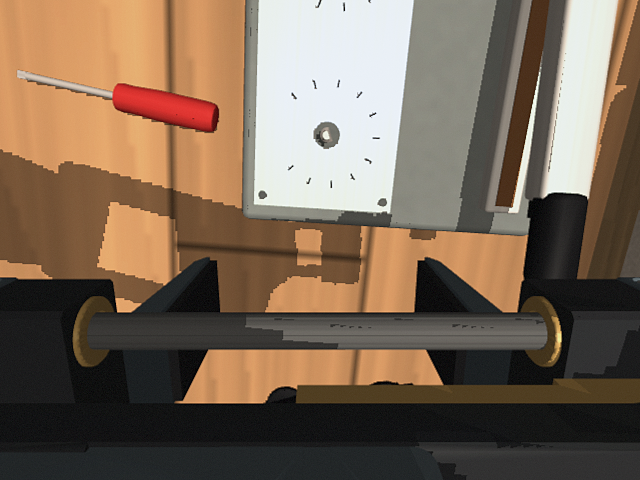

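The wrist view shows the shaft at about (326,134) in the dial, with image right being +x and image up +y. I'll enlarge it.

Run:
```python
from h import *
f=cv2.imread("pics/w1.png"); r=f[113:155,298:354]
cv2.imwrite("pics/w1z.png",cv2.resize(r,(800,600),interpolation=cv2.INTER_NEAREST))
```

```text
(no output)
```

View pics/w1z.png

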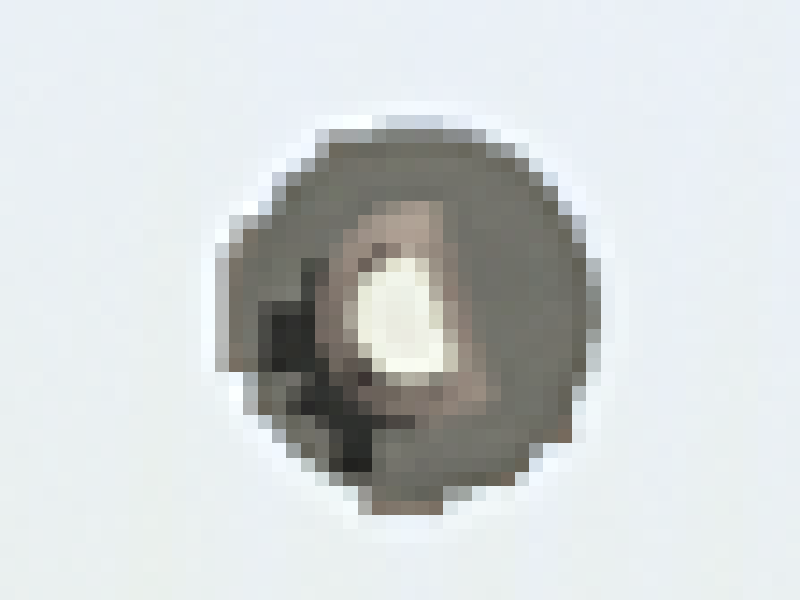

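The enlarged view shows the shaft's D with its flat on the right. The flat's edge runs from (442,205) to (490,400) in the zoom, and the shaft centre is at about pixel (328.0,134.4).

Run:
```python
from h import *
import pickle
c=pickle.load(open("w1.pkl","rb"))
g=lambda x,y,z:on(c,298+x/14.286-.5,113+y/14.286-.5,z)
sh=g(428,306,102); a=g(442,205,102);b=g(490,400,102); d=a-b
print("shaft",sh,"collar",g(410,315,86),"flat yaw",np.degrees(np.arctan2(-d[0],d[1])))
p=g(430,260,105)-g(455,365,105);print(np.degrees(np.arctan2(-p[0],p[1])))
```

```text
shaft [613.9812385  -73.54776398 102.        ] collar [613.52381076 -73.9679026   86.        ] flat yaw 19.22186507070949
18.71199432164778
```

>>> {"method": "move_arm", "body": {
  "motion": [
    [91,[0,0.93,0],[0,0,0.95]],
    [91,[0,0.93,0],[0,0,0.95]],
    [91,[0,0.93,0],[0,0,0.95]],
    [91,[0,0.93,0],[0,0,0.95]],
    [91,[0,0.93,0],[0,0,0.95]],
    [91,[0,0.93,0],[0,0,0.95]],
    [91,[0,0.93,0],[0,0,0.95]],
    [91,[0,0.93,0],[0,0,0]],
    [91,[0,0.93,0],[0,0,0]],
    [91,[0,0.93,0],[0,0,0]],
    [91,[0,0.93,0],[0,0,0]],
    [91,[0,0,0],[0,0,0]],
    [91,[0,0,0],[0,0,0]]
  ]
}}

```text
time_s: 3.07
ee_pos: [611.7, 108.1, 201.8]
ee_rot: [-180.0, 0.0, 120.9]
force: [-0.3, -0.3, -0.1]
gripper_width: 91.1
gripper_force: 0.0
```

Run:
```python
from h import *
import pickle
s=state();c=cam("wrist");f=grab_frame("wrist");cv2.imwrite("pics/w2.png",f);pickle.dump(c,open("w2.pkl","wb"))
print(s["ee_pos"],s["ee_rot"],s["time_s"], px(c,[610,155,118]), px(c,[610,155,85]),f.shape)
```

```text
[611.65444546 108.07833561 201.78687354] [-1.79987512e+02  3.58338369e-02  1.20922085e+02] 3.0667 [351.31997374 183.29266945] [347.45777398 177.82709421] (480, 640, 3)
```

View pics/w2.png

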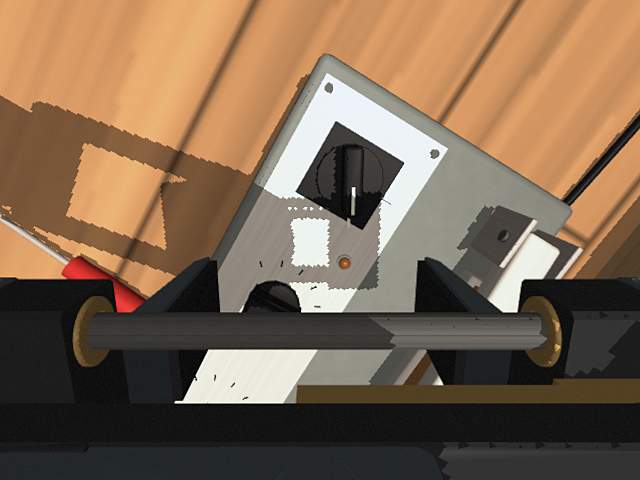

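The wrist view shows the switch handle upright in the picture at about (353,180), so it already lines up with the tool's yaw of 121°. That puts its axis at about (610,156).

>>> {"method": "move_arm", "body": {
  "grip_force": 25,
  "motion": [
    [60,[-0.04,0.96,0],[0,0,0]],
    [50,[-0.04,0.96,0],[0,0,0]],
    [50,[0,0,-0.84],[0,0,0]],
    [50,[0,0,-0.84],[0,0,0]],
    [50,[0,0,-0.84],[0,0,0]],
    [50,[0,0,-0.84],[0,0,0]],
    [50,[0,0,-0.84],[0,0,0]],
    [5,[0,0,0],[0,0,0]],
    [5,[0,0,0],[0,0,0]],
    [5,[0,0,0],[0,0,0]],
    [5,[0,0,0],[0,0,0]],
    [5,[0,0,0],[0,0,0]],
    [5,[0,0,0],[0,0,0]]
  ]
}}

```text
time_s: 4.2
ee_pos: [610.2, 156.2, 97.6]
ee_rot: [180.0, 0.0, 120.9]
force: [-6.9, -6.9, 7.5]
gripper_width: 13.3
gripper_force: 8.0
```

>>> {"method": "move_arm", "body": {
  "motion": [
    [5,[0,0,0],[0,0,0]],
    [5,[0,0,0],[0,0,1]],
    [5,[0,0,0],[0,0,1]],
    [5,[0,0,0],[0,0,1]],
    [5,[0,0,0],[0,0,1]],
    [5,[0,0,0],[0,0,1]],
    [5,[0,0,0],[0,0,1]],
    [5,[0,0,0],[0,0,1]],
    [5,[0,0,0],[0,0,1]],
    [5,[0,0,0],[0,0,1]],
    [5,[0,0,0],[0,0,1]],
    [5,[0,0,0],[0,0,1]],
    [5,[0,0,0],[0,0,1]],
    [5,[0,0,0],[0,0,1]],
    [5,[0,0,0],[0,0,1]],
    [5,[0,0,0],[0,0,1]],
    [5,[0,0,0],[0,0,0]]
  ]
}}

```text
time_s: 5.62
ee_pos: [609.8, 155.7, 97.7]
ee_rot: [-179.9, 0.0, -179.0]
force: [-2.9, -4.0, 5.6]
gripper_width: 12.8
gripper_force: 25.0
```

Run:
```python
from h import *
s=state(); print(s["ee_pos"],s["ee_rot"],s["force"],s["torque"],s["qpos"])
```

```text
[609.82103185 155.67272489  97.66693229] [-1.79927251e+02  1.14367411e-03 -1.78989651e+02] [-2.85346498 -3.95279455  5.59078403] [-0.38563103  0.15256703 -0.25058616] [ 1.33114793e+01  2.81995765e+01  9.15058316e+01 -8.21021295e-02
  6.03089991e+01 -7.76581926e+01]
```

>>> {"method": "move_arm", "body": {
  "motion": [
    [40,[0,0,0],[0,0,0]],
    [60,[0,0,0],[0,0,0]],
    [60,[0,0,0],[0,0,0]],
    [60,[0,0,0.8],[0,0,0]],
    [60,[0,0,0.8],[0,0,0]],
    [60,[0,0,0.8],[0,0,0]],
    [91,[0,0,0.9],[0,0,-1]],
    [91,[0,0,0.9],[0,0,-1]],
    [91,[0,0,0],[0,0,-1]],
    [91,[0,0,0],[0,0,-1]],
    [91,[0,0,0],[0,0,-1]],
    [91,[0,0,0],[0,0,-1]],
    [91,[0,0,0],[0,0,-1]],
    [91,[0,0,0],[0,0,-1]],
    [91,[0,0,0],[0,0,-1]],
    [91,[0,0,0],[0,0,-1]],
    [91,[-0.1,-0.5,0],[0,0,-1]],
    [91,[-0.1,-0.5,0],[0,0,-1]],
    [91,[-0.1,-0.5,0],[0,0,-1]],
    [91,[-0.1,-0.5,0],[0,0,-1]]
  ]
}}

```text
time_s: 7.28
ee_pos: [600.1, 106.4, 201.2]
ee_rot: [180.0, -0.0, 124.7]
force: [0.4, -0.5, -0.0]
gripper_width: 91.0
gripper_force: 0.0
```

>>> {"method": "move_arm", "body": {
  "motion": [
    [91,[-0.06,-0.5,0],[0,0,-1]],
    [91,[-0.06,-0.5,0],[0,0,-1]],
    [91,[-0.06,-0.5,0],[0,0,-1]],
    [91,[-0.06,-0.5,0],[0,0,-1]],
    [91,[-0.06,-0.5,0],[0,0,-1]],
    [91,[-0.06,-0.5,0],[0,0,-1]],
    [91,[-0.06,-0.5,0],[0,0,-1]],
    [91,[-0.06,-0.5,0],[0,0,-1]],
    [91,[-0.06,-0.5,0],[0,0,-1]],
    [91,[-0.06,-0.5,0],[0,0,-1]],
    [91,[-0.06,-0.5,0],[0,0,-1]],
    [91,[-0.06,-0.5,0],[0,0,-1]],
    [91,[-0.06,-0.5,0],[0,0,-1]],
    [91,[-0.06,-0.5,0],[0,0,-1]],
    [91,[-0.06,-0.5,0],[0,0,-1]],
    [91,[-0.06,-0.2,0],[0,0,-1]],
    [91,[0,0,0],[0,0,-1]],
    [91,[0,0,0],[0,0,-1]],
    [91,[0,0,0],[0,0,-1]],
    [91,[0,0,0],[0,0,-1]]
  ]
}}

```text
time_s: 8.95
ee_pos: [576.3, -85.8, 201.3]
ee_rot: [-180.0, -0.0, 44.7]
force: [0.2, -0.4, -0.2]
gripper_width: 90.9
gripper_force: 0.0
```

>>> {"method": "move_arm", "body": {
  "motion": [
    [91,[0,0,0],[0,0,-1]],
    [91,[0,0,0],[0,0,-1]],
    [91,[0,0,0],[0,0,-1]],
    [91,[0,0,0],[0,0,-1]],
    [91,[0,0,0],[0,0,-1]],
    [91,[0,0,0],[0,0,-1]],
    [91,[0,0,0],[0,0,-0.5]],
    [91,[0,0,0],[0,0,0]],
    [91,[0,0,0],[0,0,0]]
  ]
}}

```text
time_s: 9.7
ee_pos: [576.2, -85.8, 201.3]
ee_rot: [-180.0, 0.0, 19.0]
force: [0.6, 0.5, -0.2]
gripper_width: 91.2
gripper_force: 0.0
```

Run:
```python
from h import *
import pickle
s=state();c=cam("wrist");f=grab_frame("wrist");cv2.imwrite("pics/w3.png",f);pickle.dump((c,s),open("w3.pkl","wb"))
print(s["ee_pos"],s["ee_rot"],s["time_s"])
u,v=px(c,[613.8,-73.7,104]); print(u,v); u,v=int(u),int(v)
t=grab_frame("top")
A=cv2.resize(f[v-21:v+21,u-28:u+28],(800,600),interpolation=cv2.INTER_NEAREST)
A[:210,:280]=cv2.resize(t[184:226,209:265],(280,210),interpolation=cv2.INTER_CUBIC)
cv2.imwrite("pics/w3z.png",A);print(u,v)
```

```text
[576.24174947 -85.75363283 201.33547062] [-1.79996119e+02  3.10706501e-04  1.89819113e+01] 9.7
318.41561443778284 183.80983548353836
318 183
```

View pics/w3z.png

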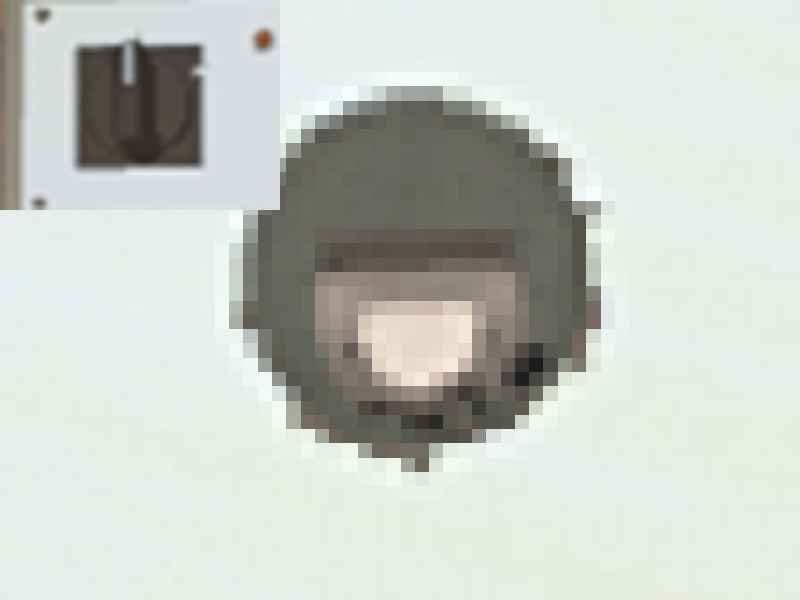

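Top inset: the switch now points along +x, so it is off. The main picture shows the shaft's flat horizontal at the tool yaw of 19°, centred at about pixel (318.7,183). Next is the same view over the knob.

>>> {"method": "move_arm", "body": {
  "motion": [
    [91,[-0.06,-0.96,0],[0,0,0]],
    [91,[-0.06,-0.96,0],[0,0,0]],
    [91,[-0.06,-0.96,0],[0,0,0]],
    [91,[-0.06,-0.96,0],[0,0,0]],
    [91,[-0.06,-0.96,0],[0,0,0]],
    [91,[-0.06,-0.96,0],[0,0,0]],
    [91,[-0.06,-0.96,-0.4],[0,0,0]],
    [91,[-0.06,-0.96,-0.4],[0,0,0]],
    [91,[-0.06,-0.96,-0.5],[0,0,0]],
    [91,[-0.06,-0.96,-0.5],[0,0,0]],
    [91,[-0.06,-0.96,-0.6],[0,0,0]],
    [91,[-0.06,-0.96,-0.6],[0,0,0]],
    [91,[0,0,0],[0,0,0]],
    [91,[0,0,0],[0,0,0]],
    [91,[0,0,0],[0,0,0]]
  ]
}}

```text
time_s: 11.05
ee_pos: [558.3, -373.5, 126.7]
ee_rot: [-180.0, -0.0, 18.9]
force: [0.4, -0.6, -0.8]
gripper_width: 91.0
gripper_force: 0.0
```

Run:
```python
from h import *
import pickle
s=state();c=cam("wrist");f=grab_frame("wrist");cv2.imwrite("pics/w4.png",f);pickle.dump((c,s),open("w4.pkl","wb"))
print(s["ee_pos"],s["ee_rot"],s["time_s"])
u,v=px(c,[595.6,-362,15]); u,v=int(u),int(v); print(u,v)
cv2.imwrite("pics/w4z.png",cv2.resize(f[v-60:v+60,u-80:u+80],(800,600),interpolation=cv2.INTER_NEAREST))
```

```text
[ 558.34186616 -373.54925925  126.67803641] [-1.79982967e+02 -2.46928696e-02  1.89155011e+01] 11.05
318 182
```

View pics/w4z.png

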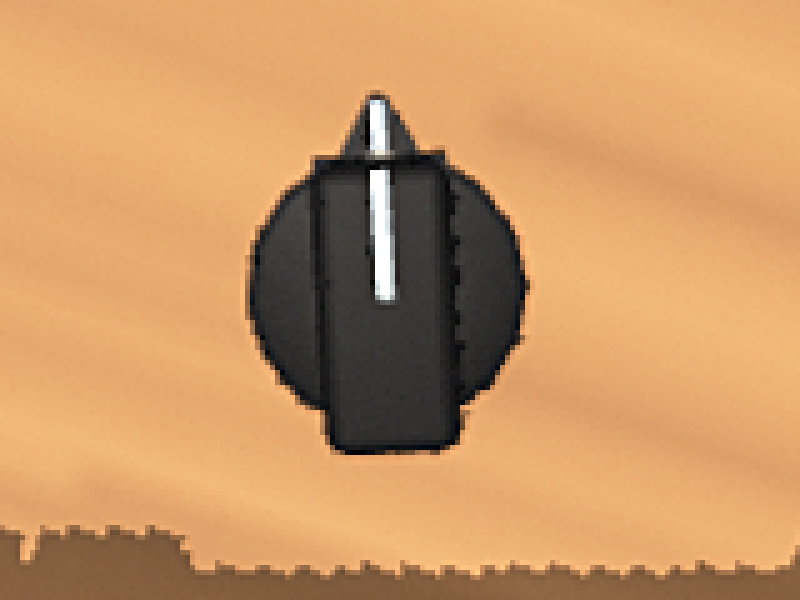

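The knob's bar is tilted about 2.7° left in the picture, so its yaw is about 21.6°. In the zoom its top is centred at about (389,305) and the skirt circle at about (387,289).

Run:
```python
from h import *
import pickle
c,s=pickle.load(open("w4.pkl","rb")); g=lambda x,y,z:on(c,238+x/5-.5+.1,122+y/5-.5+.1,z)
print("top",g(389.5,304,30),"skirt",g(387.5,289,5.5),"nose",g(377,95,5))
a=g(320,175,30);b=g(332,440,30);d=a-b;print(np.degrees(np.arctan2(d[1],d[0])))
a=g(447,175,30);b=g(460,440,30);d=a-b;print(np.degrees(np.arctan2(d[1],d[0])))
c,s=pickle.load(open("w3.pkl","rb"));print("shaft",on(c,318.7,182.9,103))
```

```text
top [ 596.27933563 -359.32445516   30.        ] skirt [ 595.56611944 -359.18148042    5.5       ] nose [ 621.28286925 -348.77346119    5.        ]
21.060169379263957
22.208384341831437
shaft [614.33434051 -73.72409933 103.        ]
```

>>> {"method": "move_arm", "body": {
  "grip_force": 45,
  "motion": [
    [50,[0.75,0.28,0],[0,0,0.7]],
    [50,[0.75,0.29,0],[0,0,0]],
    [50,[0,0,-0.9],[0,0,0]],
    [50,[0,0,-0.9],[0,0,0]],
    [50,[0,0,-0.9],[0,0,0]],
    [50,[0,0,-0.9],[0,0,0]],
    [50,[0,0,-0.7],[0,0,0]],
    [50,[0,0,-0.4],[0,0,0]],
    [50,[0,0,0],[0,0,0]],
    [50,[0,0,0],[0,0,0]]
  ]
}}

```text
time_s: 11.93
ee_pos: [596.3, -359.2, 9.8]
ee_rot: [180.0, -0.0, 21.8]
force: [0.2, -0.9, -0.0]
gripper_width: 50.0
gripper_force: 0.0
```

>>> {"method": "move_arm", "body": {
  "motion": [
    [12,[-0.02,0,-0.06],[0,0,0]],
    [12,[0,0,0],[0,0,0]],
    [12,[0,0,0],[0,0,0]],
    [12,[0,0,0],[0,0,0]],
    [12,[0,0,0],[0,0,0]],
    [12,[0,0,0],[0,0,0]],
    [12,[0,0,0],[0,0,0]],
    [12,[0,0,0],[0,0,0]]
  ]
}}

```text
time_s: 12.6
ee_pos: [595.4, -359.9, 8.1]
ee_rot: [180.0, -0.0, 21.7]
force: [-0.7, -0.2, 3.3]
gripper_width: 18.8
gripper_force: 45.0
```

Run:
```python
from h import *
s=state(); print(s["ee_pos"],s["ee_rot"],s["force"],s["torque"])
```

```text
[ 595.40299289 -359.89021747    8.11221223] [ 1.79952022e+02 -2.96639444e-02  2.17097716e+01] [-0.68778647 -0.15681802  3.30696713] [0.04570132 0.07572589 0.01868802]
```

>>> {"method": "move_arm", "body": {
  "motion": [
    [12,[0,0,0.5],[0,0,0]],
    [12,[0,0,0.95],[0,0,0]],
    [12,[0,0,0.95],[0,0,0]],
    [12,[0,0,0.95],[0,0,0]],
    [12,[0,0,0.95],[0,0,0]],
    [12,[0,0,0.95],[0,0,0]],
    [12,[0,0,0.5],[0,0,-0.68]],
    [12,[0.06,0.95,0],[0,0,0]],
    [12,[0.06,0.95,0],[0,0,0]],
    [12,[0.06,0.95,0],[0,0,0]],
    [12,[0.06,0.95,0],[0,0,0]],
    [12,[0.06,0.95,0],[0,0,0]],
    [12,[0.06,0.95,0],[0,0,0]],
    [12,[0.06,0.95,0],[0,0,0]],
    [12,[0.06,0.95,0],[0,0,0]],
    [12,[0.06,0.95,0],[0,0,0]],
    [12,[0.06,0.95,0],[0,0,0]],
    [12,[0.06,0.95,0],[0,0,0]],
    [12,[0.06,0.95,0],[0,0,0]]
  ]
}}

```text
time_s: 14.18
ee_pos: [612.9, -73.5, 151.8]
ee_rot: [180.0, -0.0, 19.0]
force: [0.4, 0.8, -0.8]
gripper_width: 18.6
gripper_force: 45.0
```

>>> {"method": "move_arm", "body": {
  "motion": [
    [12,[0,0,-0.3],[0,0,0]],
    [12,[0,0,0],[0,0,0]],
    [12,[0,0,0],[0,0,0]]
  ]
}}

```text
time_s: 14.43
ee_pos: [612.7, -75.0, 143.5]
ee_rot: [180.0, 0.1, 19.0]
force: [-0.1, 0.1, 0.2]
gripper_width: 18.4
gripper_force: 45.0
```

Run:
```python
from h import *
s=state();c=cam("wrist");f=grab_frame("wrist");g=grab_frame("side")
print(s["ee_pos"],s["ee_rot"],s["force"],s["torque"])
S=cam("side");a,b=px(S,[614,-74,110]).astype(int);print(a,b)
cv2.imwrite("pics/w5.png",np.hstack([cv2.resize(f[100:400,180:460],(420,450)),cv2.resize(g[b-40:b+40,a-34:a+34],(380,450),interpolation=cv2.INTER_CUBIC)]))
```

```text
[612.71169495 -75.00752144 143.46876881] [1.79994464e+02 7.28402788e-02 1.90090298e+01] [-0.12802789  0.06745128  0.15522924] [ 0.00671592 -0.07922451 -0.04324712]
350 254
```

View pics/w5.png

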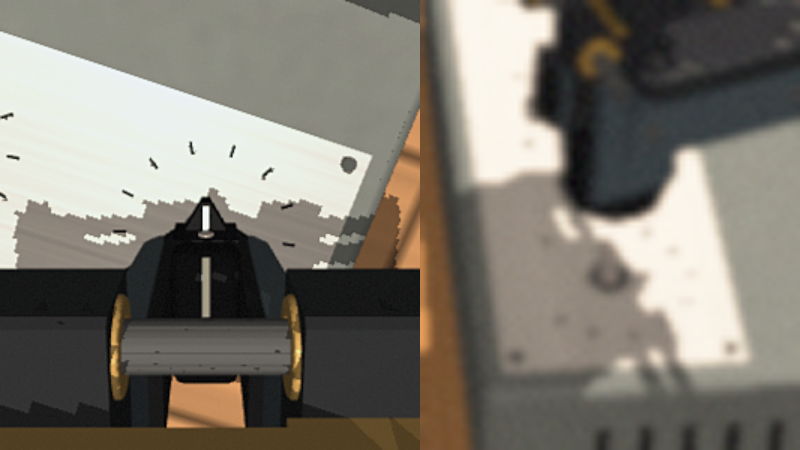

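The left crop shows the knob held straight, with its nose tip at about wrist pixel (317,228). The right crop shows the bare shaft just below it.

Run:
```python
from h import *
c=cam("wrist"); p=on(c,180+206/1.5-.3,100+191/1.5-.3,139.4); s=state()
k=p-28.5*np.array([np.cos(.3318),np.sin(.3318),0]); print(p,k,k-s["ee_pos"])
```

```text
[642.2895505 -65.4542385 139.4      ] [615.34401079 -74.73798179 139.4       ] [ 2.2163437   0.92523581 -4.48821594]
```

>>> {"method": "move_arm", "body": {
  "motion": [
    [12,[0.02,0.04,-0.4],[0,0,0]],
    [12,[0,0,-0.4],[0,0,0]],
    [12,[0,0,-0.3],[0,0,0]],
    [12,[0,0,-0.1],[0,0,0]],
    [12,[0,0,-0.1],[0,0,0]],
    [12,[0,0,-0.06],[0,0,0]],
    [12,[0,0,0],[0,0,0]],
    [12,[0,0,0],[0,0,0]]
  ]
}}

```text
time_s: 15.2
ee_pos: [613.8, -73.7, 109.9]
ee_rot: [180.0, -0.0, 19.0]
force: [0.7, 0.1, -0.9]
gripper_width: 18.9
gripper_force: 45.0
```

>>> {"method": "move_arm", "body": {
  "motion": [
    [12,[0,0,-0.08],[0,0,0]],
    [12,[0,0,-0.08],[0,0,0]],
    [12,[0,0,-0.08],[0,0,0]],
    [12,[0,0,0],[0,0,0]]
  ]
}}

```text
time_s: 15.53
ee_pos: [613.4, -73.6, 103.3]
ee_rot: [-180.0, 0.0, 19.0]
force: [0.1, 0.7, 0.0]
gripper_width: 18.7
gripper_force: 45.0
```

>>> {"method": "move_arm", "body": {
  "motion": [
    [12,[0,0,-0.1],[0,0,0]],
    [12,[0,0,-0.1],[0,0,0]],
    [12,[0,0,-0.1],[0,0,0]],
    [12,[0,0,0],[0,0,0]],
    [12,[0,0,0],[0,0,0]]
  ]
}}

```text
time_s: 15.95
ee_pos: [613.5, -73.6, 96.0]
ee_rot: [-180.0, 0.0, 19.0]
force: [0.5, 0.7, -1.0]
gripper_width: 18.8
gripper_force: 45.0
```

>>> {"method": "move_arm", "body": {
  "motion": [
    [12,[0,0,-0.04],[0,0,0]],
    [12,[0,0,-0.04],[0,0,0]],
    [12,[0,0,0],[0,0,0]],
    [12,[0,0,0],[0,0,0]]
  ]
}}

```text
time_s: 16.28
ee_pos: [613.8, -73.7, 94.9]
ee_rot: [180.0, -0.0, 19.0]
force: [-0.3, 0.4, 3.0]
gripper_width: 18.7
gripper_force: 45.0
```

>>> {"method": "move_arm", "body": {
  "motion": [
    [12,[0,0,-0.04],[0,0,0]],
    [12,[0,0,0],[0,0,0]],
    [12,[0,0,0],[0,0,0]],
    [12,[0,0,0],[0,0,0]]
  ]
}}

```text
time_s: 16.62
ee_pos: [613.9, -73.7, 94.7]
ee_rot: [180.0, -0.1, 19.0]
force: [-2.3, 0.8, 7.8]
gripper_width: 19.0
gripper_force: 45.0
```

>>> {"method": "move_arm", "body": {
  "grip_force": 58,
  "motion": [
    [12,[0,0,-0.05],[0,0,0]],
    [12,[0,0,-0.05],[0,0,0]],
    [12,[0,0,0],[0,0,0]],
    [12,[0,0,0],[0,0,0]],
    [12,[0,0,0],[0,0,0]],
    [12,[0,0,0],[0,0,0]]
  ]
}}

```text
time_s: 17.12
ee_pos: [614.1, -73.7, 94.3]
ee_rot: [179.9, -0.1, 19.0]
force: [-5.8, 0.7, 18.1]
gripper_width: 18.6
gripper_force: 58.0
```

Run:
```python
from h import *
s=state(); print(s["ee_pos"],s["ee_rot"],s["force"],s["torque"],s["qvel"].round(2))
f=grab_frame("top"); cv2.imwrite("pics/t9.png",cv2.resize(f[120:320,130:530],(800,400)))
```

```text
[614.08056675 -73.73153633  94.32104446] [ 1.79921448e+02 -1.41587065e-01  1.89940846e+01] [-5.82304447  0.66583904 18.06563369] [ 0.11810178  1.01729468 -0.0087731 ] [-0.13 -0.03  0.04  0.06  0.07  0.05]
```

View pics/t9.png

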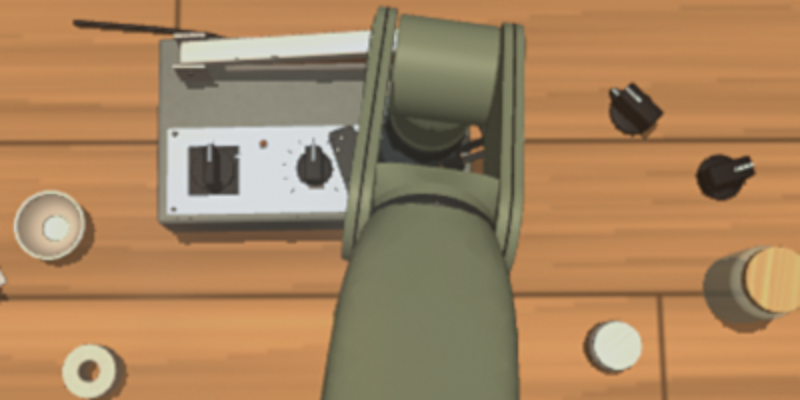

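The last top view shows the switch and cooling knob both pointing along +x, nothing else moved, and the arm pressing on the seated knob with 18 N.

```bash
python3 -c "
from workcell import *
print(job_done())"
```

```text
the job is handed in; nothing more can be done
None
```

I turned the main switch anticlockwise to off and pushed the knob home on the D-shaft with the flats aligned; the arm is still gripping it and pressing down with about 18 N for the grub screw, and nothing else on the counter was touched.

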